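# Set a V-block to the orange flip stop

### The job

Set the V-block to the orange flip stop on the fence: flip the orange stop down, slide the V-block along the fence until it meets the stop, then flip the orange stop back up out of the way. Leave the V-block there, flat on the ledge and square against the fence, and do not flip the blue stop down.

Things in the scene. Friction and masses are not known exactly. Their poses are not given: they have to be found in the camera images.
- v_block_center (a point): Grey steel V-block, 45 mm across the fence (x), 40 mm along it (y), 30 mm high, about 0.3 kg, loose on the ledge near the middle of the rail, between the two stops, at most 5 mm off the fence. The point is its centre, half-way up, 15 mm above the ledge; z up.
- orange_hinge (a point): Fixed point on the orange stop's hinge axis, mid-width. y along fence, x away from robot, square to it, z up. Ledge top 46 mm below, fence's front face 26 mm to -x, fence top 8 mm below; hinge cheeks reach 8 mm above. It stands near either end of the rail: the sign of the V-block's y in this frame varies. V-block set: centre 28 mm from this point along y, 48.5 mm to -x.
- orange_flap (a joint): Orange L-shaped flap, 16 mm wide: 0 = down, 1.75 rad = up (starts there or up to 0.15 less). Down: a 12 mm thick arm lies 62 mm from the hinge over the fence to -x, with a stop pad hanging to 4 mm above the ledge; a 10 mm thick tab stands up 76 mm from the hinge. Up: the arm stands, leaning 10 degrees back, tip 60 mm above the hinge; the tab lies to +x.
- blue_flap (a joint): Same flap in blue, at the rail's other end, 240 to 280 mm along y from the orange one; starts up, must stay up. Both swing freely (1 N) and fall by themselves to the nearer end from about 0.8 rad: push the standing arm to -x from behind for down, the standing tab to +x for up, 25 to 30 mm above the hinge, till the pushing face is about 40 mm past it, then let go.
- rail: Fixed steel ledge, 100 x 360 x 12 mm, with an aluminium fence 16 mm thick along it, 38 mm above the ledge, which shows 70 mm wide in front of it. Origin: centre of its underside, on the work surface; y along the fence, x away from the robot, z up.
Not all that is in view belongs to the job. Leave any green or purple look-alike of the part that bears v_block_center alone.

How it is judged:
By the outcome, as a careful person would: the job done as asked, in the order asked, and still so for the second after the job is handed in, with the robot touching nothing.
It also fails if it takes over 45 s, if anything falls off the work surface, if the arm or the gripper's body presses on something with over 40 N, if the wrist force passes 120 N, or if a joint passes its speed limit or range.

### The arm

A 6-joint arm with a two-finger parallel gripper is mounted at the origin on a cart in front of the work surface, level with it; the furniture and walls round the work are solid. World frame = base frame: x ahead of the robot, y to its left, z up, the work surface at z = 0. Lengths are in m, angles in degrees, forces in N, time in s.
With the tool pointing down it reaches from about 0.375 to 0.75 m from the base axis. Payload 9 kg.
Tool frame: the origin (TCP) lies where the fingers leave the gripper's body, on its centre line; the fingertips stand 73 mm ahead of it and the grasp point (between the pads) lies 54 mm ahead of it (robot.tip_reach is the distance from the TCP to the fingertips, in m); z points along the fingers, y is the line along which they close (so a half turn about z gives the same grasp; the last joint's range is limited). The gripper opens to 85 mm and grips with 20 to 120 N. Pads are 22 mm wide; open, the fingers measure 114 mm over their backs; the gripper's body (76 mm by 85 mm) begins 54 mm behind the grasp point. The pads swing forward as they close: fully open they stand 13 mm farther back than shut.
Start: joints at [-80.483, 5.964, 5.575, 89.605, 0, 77.527], TCP at [0.225, -0.556, 0.304] pointing down, gripper open.
Joint ranges: [-171.21, 171.21], [-48.23, 106.86], [-62.78, 66.21], [-105.2, 120.99], [-86.42, 89.51], [-180, 180]. Speed limits (degrees/s): [127.2, 127.2, 147.25, 180, 180, 180].

### API

Orientations are given as [roll, pitch, yaw] about the fixed x, y, z axes, in that order (R = Rz(yaw) Ry(pitch) Rx(roll)).
In Python, from plant import robot gives the robot as it stands. Calls block until the motion is done:
- robot.move_pose(position, orientation): joint-space move of the TCP to a pose.
- robot.line_to(position, vel=0.15, rotation=None, guard=None): straight line of the TCP; rotation=None keeps the orientation; vel is the mean speed in m/s. With guard (N) it stops when the force on the tool has changed by that much, and returns True; else False.
- robot.goto_joints(angles): joint-space move.
- robot.set_gripper(opening): finger opening in m; the grip force is fixed at half the most; returns when the fingers have stopped.
- robot.pause(seconds).
- robot.ik(position, orientation): joint angles nearest the present ones, or None.
- robot.observe(): the state.
- robot.grab_frame(name): name is "scene" or "top" or "wrist"; returns the picture (420x560x3 uint8, blue, green, red); there is no depth.
- robot.get_calibration(name): a dict with "vertical_fov" (degrees; the focal length in pixels is half the picture's height over the tangent of half this angle, whatever the lens; pixels are square), "cx", "cy" (the principal point, pixels), "rvec" (rotation vector, rad) and "tvec" (3), from world to camera coordinates, as OpenCV has them. Camera axes: x right, y down, z forward; pixel columns grow to the right and rows downward; lengths in m; the calibration is good to about 2 mm. A picture is of the moment at which its call begins: read the wrist's pose just before it. get_calibration takes no time and is no camera call; for the wrist camera it gives the pose at the moment of the call.
A pose or a line that the arm cannot do raises robot.IKError and nothing moves.
- robot.job_done(): hands the job in; it is judged then, once.
The state is a dict: "time": time; "q": joint angles; "qvel": joint speeds; "joint_torque": joint torques, N m; "tool_pos": TCP position; "tcp_rot": TCP orientation; "ft_force": force on the tool from outside, world axes, zero at the start; "torque": the same for the moment, N m; "gripper_width": finger opening in m; "gripper_force": force on a finger pad.
Only numpy, scipy, OpenCV 4.12 (cv2) and the standard library are available. Lean on these libraries where they do the work, as an engineer would, in place of code of your own. Each camera call takes 0.05 s, during which the arm holds its last target. There are 200 camera calls.

## Working session

There is one attempt and no reset: what is moved stays moved. The work goes in short steps, each a Python script; the robot and the scene stay as the last script left them, time stands still between calls to the robot, and variables do not carry over. Pictures are saved under pics/ and viewed, at most 10 in all, crops included, and the job is handed in when it is done.

```bash
ls; mkdir -p pics; python3 - <<'E'
from plant import robot
import cv2
for n in ("scene","top"):
    im=robot.grab_frame(n); cv2.imwrite(f"pics/{n}0.png",im)
    c=robot.get_calibration(n); print(n,c)
print(robot.observe()["time"])
E
```

```text
pics
scene {'vertical_fov': 48.42880433109161, 'cx': 279.45510931295314, 'cy': 200.54038165311826, 'rvec': array([ 2.09862425, -0.89941408,  0.41108013]), 'tvec': array([-0.41294673,  0.32449427,  0.53468372])}
top {'vertical_fov': 51.275743153384575, 'cx': 286.98861147984513, 'cy': 199.00003520792427, 'rvec': array([ 2.12467866, -2.13874576,  0.13940572]), 'tvec': array([0.0446612 , 0.59538847, 0.884395  ])}
0.1
```

View pics/scene0.png

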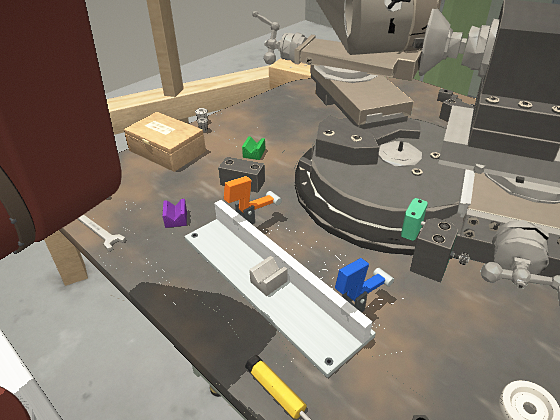

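View pics/top0.png

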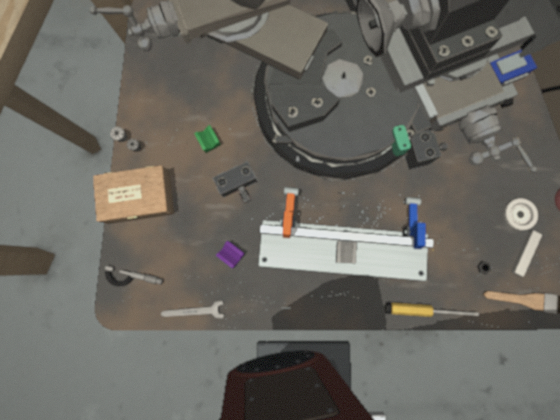

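Top view: the rail spans (260,222)–(432,280). The orange stop is at its left end (289,212), the blue one at the right end (416,225), and the grey block is between them at (345,251). The purple block (231,254) and green block (207,138) are look-alikes off the rail, so the grey one on the ledge is the V-block. Next I'll get a coarse fix, then confirm from closer with the wrist camera.

```bash
cat > h.py <<'E'
import numpy as np, cv2
from plant import robot
def cam(c,shape=(420,560)):
    f=shape[0]/2/np.tan(np.radians(c["vertical_fov"])/2)
    return np.array([[f,0,c["cx"]],[0,f,c["cy"]],[0,0,1]]),cv2.Rodrigues(np.array(c["rvec"]))[0],np.array(c["tvec"]).ravel()
def ray(c,uv):
    K,R,t=cam(c); d=R.T@np.linalg.solve(K,[uv[0],uv[1],1.]); return -R.T@t,d/np.linalg.norm(d)
def plane(c,uv,z):
    o,d=ray(c,uv); return o+d*(z-o[2])/d[2]
def tri(*obs):
    A=np.zeros((3,3));b=np.zeros(3);rs=[ray(c,u) for c,u in obs]
    for o,d in rs:
        P=np.eye(3)-np.outer(d,d);A+=P;b+=P@o
    p=np.linalg.solve(A,b); return p,max(np.linalg.norm((np.eye(3)-np.outer(d,d))@(p-o)) for o,d in rs)
def proj(c,p):
    K,R,t=cam(c); q=K@(R@np.asarray(p)+t); return q[:2]/q[2]
E
python3 - <<'E'
from h import *
np.set_printoptions(precision=4,suppress=True)
t=robot.get_calibration("top");s=robot.get_calibration("scene")
for n,uv,z in [("FL",(261,264),.012),("FR",(427,279),.012),("screwL",(265,259),.012),("screwR",(422,273),.012),("block",(346,251),.042),("fenceL",(261,222),.05),("fenceR",(432,240),.05)]:
    print(n,plane(t,uv,z))
for n,a,b in [("screwL",(265,259),(194,235)),("screwR",(422,273),(329,361))]: print(n,tri((t,a),(s,b)))
c=robot.get_calibration("wrist"); o=robot.observe()
K,R,tt=cam(c); print("wristcam pos",-R.T@tt,"axes",R, c["vertical_fov"],o["tool_pos"],o["tcp_rot"])
for p in [(0.5,0,.45),(.45,.1,.4)]:
    for yaw in (0,90,-90,180): print(p,yaw,robot.ik(p,[180,0,yaw]))
E
```

```text
FL [0.4594 0.0983 0.012 ]
FR [ 0.426  -0.2559  0.012 ]
screwL [0.4701 0.0897 0.012 ]
screwR [ 0.4387 -0.246   0.012 ]
block [ 0.4852 -0.0821  0.042 ]
fenceL [0.5466 0.0956 0.05  ]
fenceR [ 0.5066 -0.2594  0.05  ]
screwL (array([0.4692, 0.0903, 0.0109]), np.float64(0.001007550396114687))
screwR (array([ 0.4383, -0.2454,  0.0129]), np.float64(0.0004925829721327152))
wristcam pos [ 0.29   -0.5311  0.3742] axes [[ 0.3741 -0.9274 -0.0007]
 [-0.891  -0.3596  0.2772]
 [-0.2573 -0.1031 -0.9608]] 65.2041188937369 [ 0.2246 -0.5561  0.3032] [-179.9334   -0.0145   21.987 ]
(0.5, 0, 0.45) 0 [-15.0226  -6.2196   8.9514 105.171    0.     164.9774]
(0.5, 0, 0.45) 90 [-15.0226  -6.2196   8.9514 105.171    0.      74.9774]
(0.5, 0, 0.45) -90 [ -15.0226   -6.2196    8.9514  105.171     0.     -105.0226]
(0.5, 0, 0.45) 180 [-15.0226  -6.2196   8.9514 105.171    0.     -15.0226]
(0.45, 0.1, 0.4) 0 [ -3.7996 -15.4439  -4.6091 100.8348   0.     176.2004]
(0.45, 0.1, 0.4) 90 [ -3.7996 -15.4439  -4.6091 100.8348   0.      86.2004]
(0.45, 0.1, 0.4) -90 [ -3.7996 -15.4439  -4.6091 100.8348   0.     -93.7996]
(0.45, 0.1, 0.4) 180 [ -3.7996 -15.4439  -4.6091 100.8348   0.      -3.7996]
```

```bash
python3 - <<'E'
from h import *
import pickle
np.set_printoptions(precision=4,suppress=True)
print(robot.tip_reach)
robot.set_gripper(0.0); print(robot.tip_reach)
for i,y in enumerate((-0.02,-0.14)):
    robot.move_pose([0.42,y,0.30],[180,0,-5])
    c=robot.get_calibration("wrist"); im=robot.grab_frame("wrist")
    cv2.imwrite(f"pics/w{i}.png",im); pickle.dump(c,open(f"w{i}.pkl","wb"))
o=robot.observe();print(o["time"],o["tool_pos"],o["gripper_width"])
E
```

```text
0.0726
0.0726
3.5667 [ 0.4199 -0.1401  0.2999] 0.0004344473103263757
```

View pics/w0.png

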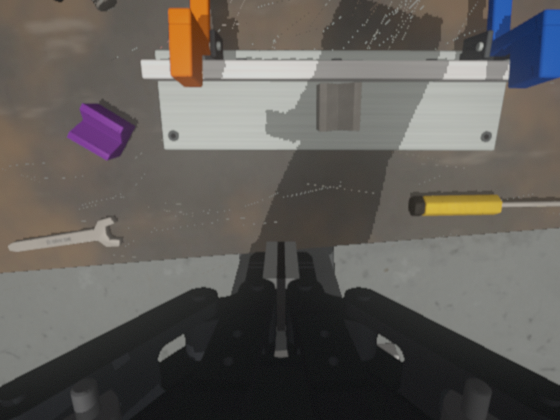

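View pics/w1.png

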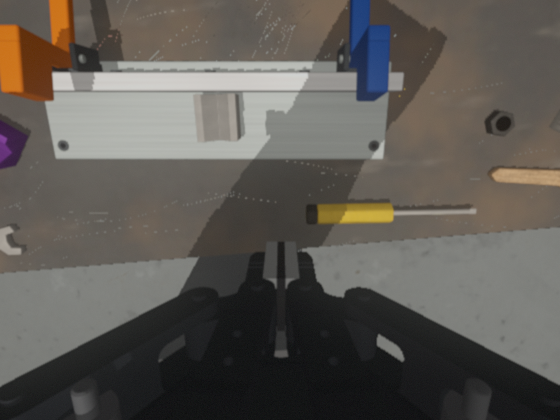

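Both wrist views show the grey V-block on the ledge: w0 (338,107), w1 (218,117). Its groove runs across the fence. The ledge screws are at w0 (173,136)/(486,137) and w1 (63,146)/(375,146), with orange at the left and blue at the right. One enlarged crop of block and orange stop will confirm.

```bash
python3 - <<'E'
import cv2,numpy as np
a=cv2.imread("pics/w0.png");b=cv2.imread("pics/w1.png")
u=lambda im,x,y:cv2.resize(im[y:y+75,x:x+100],None,fx=4,fy=4,interpolation=cv2.INTER_CUBIC)
cv2.imwrite("pics/crop.png",np.vstack([np.hstack([u(a,140,20),u(a,290,65)]),np.hstack([u(b,0,30),u(b,170,75)])]))
E
```

```text
(no output)
```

View pics/crop.png

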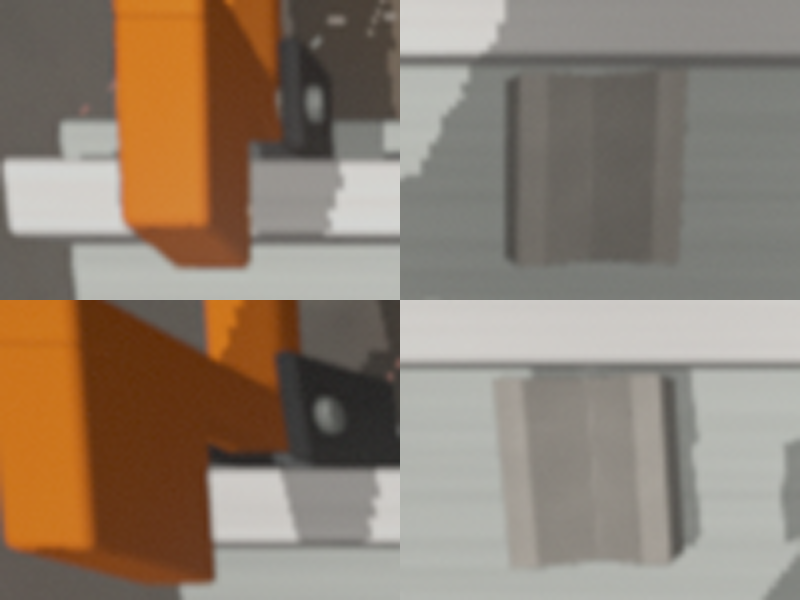

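The crop confirms the grey block (two bare end faces, V groove) and the orange flap with its cheek pin at w0 (218.5,46) / w1 (82.8,58.5).

```bash
python3 - <<'E'
from h import *
import pickle
np.set_printoptions(precision=4,suppress=True)
A=pickle.load(open("w0.pkl","rb"));B=pickle.load(open("w1.pkl","rb"))
P={}
for n,a,b in [("sL",(173,135.5),(63,145.5)),("sR",(486,136.5),(375,145.5)),("pin",(218.5,46),(82.75,58.5)),
 ("padL",(171.25,75.5),(1.25,91.75)),("padR",(192,76),(23,92.25)),
 ("TL",(319.5,83),(193.5,94)),("TR",(362,82),(237,93.5)),("BL",(319.5,130.75),(198,141.5)),("BR",(360,131.25),(238,140.5))]:
    p,e=tri((A,a),(B,b)); P[n]=p; print(n,p,round(e,4))
d=P["sL"]-P["sR"]; yaw=np.arctan2(-d[0],d[1]); print("screws: dist",np.linalg.norm(d),"yaw",np.degrees(yaw))
f=[plane(A,(142.5,78.75),.05),plane(A,(390,78.75),.05),plane(B,(52.5,90.25),.05),plane(B,(270,90.5),.05)]
print("fence front top",np.array(f))
ex=np.array([np.cos(yaw),np.sin(yaw),0]);ey=np.array([-np.sin(yaw),np.cos(yaw),0])
g=lambda p:np.array([p@ex,p@ey,p[2]])
print("rail-aligned:"); 
for n,p in P.items(): print(n,g(p))
for p in f: print("fence",g(p))
for c,uv in [(A,(164,150)),(A,(495,149.5)),(B,(55,159)),(B,(384,158.5))]: print("ledge front corner",g(plane(c,uv,.012)))
E
```

```text
sL [0.4695 0.0895 0.0136] 0.0001
sR [ 0.4384 -0.2473  0.0096] 0.0001
pin [0.5448 0.0215 0.0585] 0.0001
padL [0.5166 0.0455 0.1289] 0.0001
padR [0.5152 0.0316 0.1273] 0.0002
TL [ 0.5075 -0.0666  0.0417] 0.0001
TR [ 0.5047 -0.1075  0.0381] 0.0002
BL [ 0.463  -0.064   0.0428] 0.0001
BR [ 0.4598 -0.1035  0.043 ] 0.0006
screws: dist 0.3382750129603529 yaw -5.26949951832557
fence front top [[ 0.5249  0.0963  0.05  ]
 [ 0.5049 -0.1304  0.05  ]
 [ 0.5222  0.061   0.05  ]
 [ 0.5039 -0.1398  0.05  ]]
rail-aligned:
sL [0.4593 0.1322 0.0136]
sR [ 0.4593 -0.206   0.0096]
pin [0.5405 0.0714 0.0585]
padL [0.5103 0.0927 0.1289]
padR [0.5101 0.0788 0.1273]
TL [ 0.5114 -0.0197  0.0417]
TR [ 0.5124 -0.0607  0.0381]
BL [ 0.467  -0.0212  0.0428]
BR [ 0.4673 -0.0609  0.043 ]
fence [0.5139 0.1441 0.05  ]
fence [ 0.5147 -0.0835  0.05  ]
fence [0.5144 0.1087 0.05  ]
fence [ 0.5146 -0.093   0.05  ]
ledge front corner [0.4436 0.1439 0.012 ]
ledge front corner [ 0.4455 -0.2168  0.012 ]
ledge front corner [0.4443 0.1447 0.012 ]
ledge front corner [ 0.4455 -0.2164  0.012 ]
```

Checks: fence front at 0.5143 and ledge front at 0.4445 (70 mm apart), pin at x 0.5405 and z 0.0585 (26 mm behind the fence, 46 mm above the ledge), block 45×40 mm with its top at about 0.042. All agree with the text. Now flip orange down.

```bash
cat >> h.py <<'E'
yaw=np.radians(-5.27); ex=np.array([np.cos(yaw),np.sin(yaw),0]);ey=np.array([-np.sin(yaw),np.cos(yaw),0])
HX,HY,FX=.5403,.0858,.5143
ORI=[180,0,180-5.27]
TR=robot.tip_reach
def W(gx,gy,tipz): return gx*ex+gy*ey+np.array([0,0,tipz+TR])
def G():
    o=robot.observe();p=np.array(o["tool_pos"]); return np.round([p@ex,p@ey,p[2]-TR],4),np.round(o["ft_force"],1),round(o["time"],2)
E
python3 - <<'E'
from h import *
robot.move_pose(W(HX+.058,HY,.17),ORI); print(G())
robot.line_to(W(HX+.058,HY,.084)); print(G())
robot.line_to(W(HX-.032,HY,.084),vel=.12); print(G())
robot.line_to(W(HX-.032,HY,.17),vel=.2); print(G())
cv2.imwrite("pics/s1.png",robot.grab_frame("scene")[120:400,120:460])
E
```

```text
(array([0.5983, 0.0858, 0.1702]), array([ 0. , -1. ,  0.2]), 5.85)
(array([0.5987, 0.0857, 0.085 ]), array([ 0.3, -0. ,  0.1]), 6.58)
(array([0.509 , 0.0857, 0.0845]), array([ 0. , -0.1,  0.7]), 7.47)
(array([0.5086, 0.0857, 0.1696]), array([-0.4, -0.5, -0.3]), 8.06)
```

View pics/s1.png

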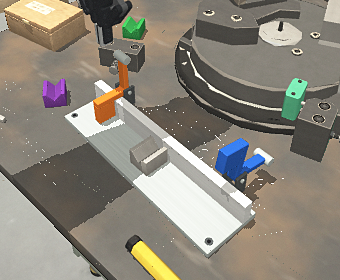

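The scene crop shows the orange arm lying over the fence at (105,107) with its tab standing, blue up, and the block unmoved. Now seat the block on the fence, then slide it.

```bash
python3 - <<'E'
from h import *
by=-.0407
robot.line_to(W(.438,by,.10),vel=.3)
robot.line_to(W(.438,by,.018),vel=.2); print(G())
print(robot.line_to(W(.470,by,.018),vel=.04,guard=6),G())
robot.line_to(W(.438,by,.018),vel=.15)
robot.line_to(W(.438,by,.06),vel=.25)
robot.line_to(W(.490,by-.06,.06),vel=.3)
robot.line_to(W(.490,by-.06,.018),vel=.2); print(G())
for i in range(3):
    h=robot.line_to(W(.490,.030,.018),vel=.06,guard=7); g=G(); print(h,g)
    if not h or g[0][1]>.015: break
E
```

```text
(array([ 0.4386, -0.0402,  0.0189]), array([-0. , -0.5, -0.2]), 9.35)
True (array([ 0.4584, -0.0406,  0.0178]), array([-0.1,  0.1, -0.1]), 9.91)
(array([ 0.4888, -0.0996,  0.0173]), array([1.8, 0.6, 0.3]), 11.28)
True (array([0.4899, 0.0269, 0.0179]), array([-0.8, -4.5,  2.8]), 13.25)
```

```bash
python3 - <<'E'
from h import *
by=.0575
robot.line_to(W(.490,.010,.018),vel=.15)
robot.line_to(W(.490,.010,.06),vel=.25)
robot.line_to(W(.436,by-.004,.06),vel=.3)
robot.line_to(W(.436,by-.004,.018),vel=.2)
print(robot.line_to(W(.470,by-.004,.018),vel=.04,guard=6),G())
robot.line_to(W(.436,by-.004,.018),vel=.15)
robot.line_to(W(.436,by-.004,.06),vel=.25)
robot.line_to(W(.490,.005,.06),vel=.3)
robot.line_to(W(.490,.005,.018),vel=.2)
print(robot.line_to(W(.490,.035,.018),vel=.04,guard=6),G())
robot.line_to(W(.490,.005,.018),vel=.15)
robot.line_to(W(.490,.005,.06),vel=.25)
robot.move_pose(W(.40,.0,.20),[180,0,-5.27])
import pickle
c=robot.get_calibration("wrist"); im=robot.grab_frame("wrist"); pickle.dump(c,open("w2.pkl","wb"));cv2.imwrite("pics/w2.png",im)
u=proj(c,.4918*ex+.0578*ey+np.array([0,0,.042])); print(u,G())
x,y=int(max(0,min(460,u[0]-50))),int(max(0,u[1]-40)); print(x,y)
cv2.imwrite("pics/w2c.png",cv2.resize(im[y:y+100,x:x+130],None,fx=6,fy=6,interpolation=cv2.INTER_CUBIC))
for a in (.4693,.5143):
  for b in (.0378,.0778): print(np.round((proj(c,a*ex+b*ey+np.array([0,0,.042]))-[x,y])*6))
E
```

```text
True (array([0.4587, 0.0535, 0.0177]), array([ 0.9, -0. , -0.1]), 15.18)
True (array([0.4902, 0.0271, 0.0185]), array([-0.9, -5.6,  4.3]), 17.12)
[212.19133639  79.61864157] (array([0.4   , 0.    , 0.1998]), array([-0.7,  0.3,  0.3]), 20.38)
162 39
[446. 406.]
[174. 406.]
[434.  74.]
[150.  74.]
```

View pics/w2c.png

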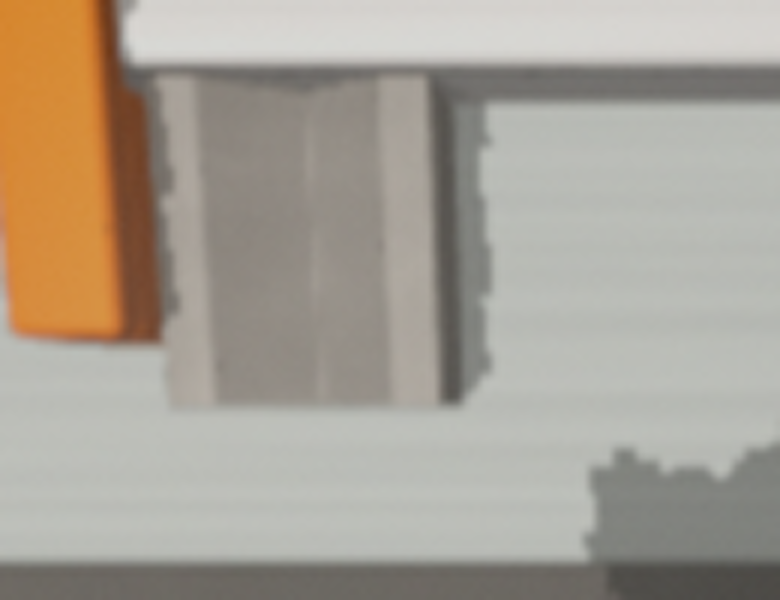

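The enlarged view shows the block's left face on the orange pad at (160,300) and its rear edge square on the fence, with its top corners at (168,405)/(155,75) as predicted to within 1 mm. Now flip orange up.

```bash
python3 - <<'E'
from h import *
robot.move_pose(W(HX-.038,HY,.17),ORI)
robot.line_to(W(HX-.038,HY,.085)); print(G())
robot.line_to(W(HX+.034,HY,.085),vel=.1); print(G())
robot.line_to(W(HX+.034,HY,.18),vel=.15); print(G())
robot.move_pose(W(.40,.0,.20),[180,0,-5.27])
c=robot.get_calibration("wrist"); im=robot.grab_frame("wrist"); print(G())
s=robot.grab_frame("scene")[150:360,160:440]
w=im[0:160,110:390]
cv2.imwrite("pics/fin.png",cv2.resize(np.vstack([w,s]),None,fx=1.6,fy=1.6,interpolation=cv2.INTER_CUBIC))
for a in (.4693,.5143):
  for b in (.0378,.0778): print(np.round((proj(c,a*ex+b*ey+np.array([0,0,.042]))-[110,0])*1.6))
E
```

```text
(array([0.5027, 0.0857, 0.0859]), array([ 0.7, -1.2,  1.1]), 23.55)
(array([0.574 , 0.0859, 0.0851]), array([ 0.1, -0.6, -0.5]), 24.42)
(array([0.5739, 0.0859, 0.179 ]), array([-0.1, -0. ,  0.4]), 25.2)
(array([0.4001, 0.    , 0.2   ]), array([ 0.2, -0.1,  0.3]), 27.7)
[202. 171.]
[130. 171.]
[199.  82.]
[123.  82.]
```

View pics/fin.png

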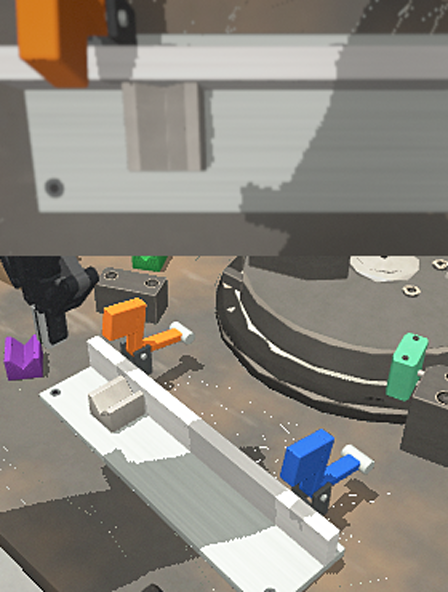

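The last picture shows orange up at (125,318) and blue up at (308,460). The block is still at its set place, with corners at (130,170)/(202,170) as predicted, flat on the ledge and flush with the fence.

```bash
python3 -c "
from plant import robot
print(robot.job_done())"
```

```text
the job is handed in; nothing more can be done
None
```

I handed the job in at about 28 s: the V-block is set to the orange stop position, flat on the ledge and square to the fence, with both stops up and the robot clear; no verdict was returned.

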